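# Pack and wedge the pad press

### The job

The memo slips in the press need clamping while their glue sets. Stand beech packing blocks upright in the gap, against the end stop, until what is left is narrow enough for the wedge - one or two blocks, as the gap needs; then lower the wedge, point down, flat side against the blocks and sloping side to the steel plate, and press it in gently by feel until the packing is tight and the plate is home against the paper. Finish while holding: keep the wedge gripped and pressed in, do not let go, and leave the stationery around where it is.

Things in the scene. Friction and masses are not known exactly. Their poses are not given: they have to be found in the camera images.
- press: grey press, fixed, base 150 mm (x) by 235 mm (y), 8 mm thick; z up, x along the gap. Origin: underside of the base, in the plane of the steel plate's face when at rest. Towards +y: the plate, a white block of memo slips (148 mm long, 40 mm thick, top 88 mm above the desk), a back wall. Towards -y: the gap, open above and at both ends, then the end stop
- plate (a joint): sprung upright steel plate of the press, 120 mm along x, 8 mm thick. 0 = at rest, 5 mm off the paper; 0.005 = home against the paper (slides along the press's +y; spring 1 N at rest, 3 N home). Its face is upright up to 83 mm above the desk, then slopes back 6 mm as a lead-in up to 93 mm
- stop_face (a point): foot of the end stop's face, at its middle, on the press's base (8 mm above the desk). The stop is a grey wall 130 mm along x, 10 mm thick; its face looks to the press's +y, upright to 75 mm above this point, then sloping back 6 mm as a lead-in to 85 mm. Fixed, but set at a different place each time, 28 to 48 mm from the face of the plate at rest
- wedge_center (a point): centre, half-way up, of the upright beech wedge (125 mm tall) hanging in the dark stand. Blade 44 mm along x, from z -62.5 (thin lower edge) to +12.5 mm; flat side at y -13; the other side slopes from y -10 (lower edge, 3 mm thick) to y +17 (top, 30 mm thick). Flange 72 x 30 mm, z +12.5 to +20.5; above it the grip, 28 mm along x, 14 mm thick, centred, to z +62.5. 56 to 104 g
- stand: dark steel stand of the wedge, fixed, base 90 x 60 mm; two posts either side of the blade carry the flange 86 mm above the desk, between lips 6 mm high (the wedge's lower edge hangs 11 mm above the desk). Origin: centre of its underside. Lift the wedge straight up at least 90 mm to clear it
- block1_center (a point): centre, half-way up, of one of three like beech packing blocks standing upright, 123 mm tall: body 44 mm along x, 14 mm thick (y), 75 mm high (z -61.5 to +13.5 from here), and above it a grip tab 28 mm along x, 8 mm thick, to z +61.5. Steel foot 12 mm high, so it stands well; 80 to 120 g. The two sides are alike
- block2_center (a point): centre, half-way up, of one of three like beech packing blocks standing upright, 123 mm tall: body 44 mm along x, 14 mm thick (y), 75 mm high (z -61.5 to +13.5 from here), and above it a grip tab 28 mm along x, 8 mm thick, to z +61.5. Steel foot 12 mm high, so it stands well; 80 to 120 g. The two sides are alike
- block3_center (a point): centre, half-way up, of one of three like beech packing blocks standing upright, 123 mm tall: body 44 mm along x, 14 mm thick (y), 75 mm high (z -61.5 to +13.5 from here), and above it a grip tab 28 mm along x, 8 mm thick, to z +61.5. Steel foot 12 mm high, so it stands well; 80 to 120 g. The two sides are alike
- stamp_a: bystander, to be left alone: small upright rubber stamp, black foot 50 x 26 mm, round handle, 85 mm tall; origin at the centre of its underside
- stamp_b: bystander, to be left alone: small upright rubber stamp, black foot 50 x 26 mm, round handle, 75 mm tall; origin at the centre of its underside
- tape: bystander, to be left alone: roll of clear tape lying flat, 44 mm across, 18 mm high; origin at the centre of its underside
- stapler: bystander, to be left alone: desk stapler, 140 x 36 mm, 55 mm high; origin at the centre of its underside
- punch: bystander, to be left alone: paper punch, 100 x 120 mm, 80 mm high; origin at the centre of its underside
- mug: bystander, to be left alone: white mug, 80 mm across, 95 mm high, handle to its +y; origin at the centre of its underside
- phone: bystander, to be left alone: mobile phone lying flat, 150 x 72 x 9 mm; origin at the centre of its underside
Things that resemble listed ones, but are neither listed nor needed, are in the scene too. Leave any orange or pink look-alike of the part that bears wedge_center alone.

How it is judged:
By the outcome, as a careful person would: the job done as asked, in the order asked, and still so for the second after the job is handed in, while the arm keeps its last pose, push and grip.
It also fails if it takes over 72 s, if anything falls off the work surface, if the arm or the gripper's body presses on something with over 40 N, if the wrist force passes 120 N, or if a joint passes its speed limit or range.

### The arm

A 6-joint arm with a two-finger parallel gripper is mounted at the origin on the work surface. World frame = base frame: x ahead of the robot, y to its left, z up, the work surface at z = 0. Lengths are in m, angles in rad, forces in N, time in s.
With the tool pointing down it reaches from about 0.3 to 0.875 m from the base axis. Payload 6.4 kg.
Tool frame: the origin (TCP) lies between the finger pads; the fingertips stand 8 mm ahead of it and the grasp point (between the pads) lies 11 mm behind it; z points along the fingers, y is the direction in which the jaws open and shut (so a half turn about z gives the same grasp; the last joint's range is limited). The gripper opens to 85 mm and grips with 20 to 120 N. Pads are 22 mm wide; open, the fingers measure 114 mm over their backs; the gripper's body (76 mm by 85 mm) begins 54 mm behind the grasp point. The pads swing forward as they close: fully open they stand 13 mm farther back than shut.
Start: joints at [0.975, 0.181, 1.607, -0, 1.354, -0.206], TCP at [0.218, 0.532, 0.239] pointing down, gripper open.
Joint ranges: [-2.99, 2.99], [-0.89, 2.07], [0.3, 2.58], [-1.14, 4.28], [0, 2.63], [-3.12, 3.12]. Speed limits (rad/s): [2.57, 2.57, 3.01, 3.14, 3.14, 3.14].

### API

Orientations are given as a unit quaternion [w, x, y, z].
In Python, from bench import monitor, viewer, workorder, spotter gives the robot as it stands. The module is installed in compiled form; this text tells all that it offers.
- The arm moves only by the tool move_arm, never from a script. Its argument "motion" is a list of rows, each a list of 3 entries, a list of its own where there are three numbers: the shift along the tool's x, y, z in units of 60 mm (1.0 is 60 mm), then the turn, a rotation vector about the tool's x, y, z in units of 8 degrees (1.0 is 8 degrees), then the opening in per cent of the stroke, from 0 (shut) to 100 (fully open). In form: [[[dx, dy, dz], [rx, ry, rz], grip], ...]. A call has 1 to 10 rows; each row is the pose to reach, as a shift and turn from the pose commanded when the call began, along the tool's axes at that moment; what a row does not reach only later rows make up. A row lasts 1/8 s, in which the tool goes at most 62.5 mm and 10.7 degrees, less where a joint would pass 70% of its speed; a pose out of reach is approached as far as the arm can. A call with a gripper value outside its range is refused whole. The fingers move at their own pace and stop on an object; the grip force is fixed at half the most. Time passes only in rows, so rows that repeat a pose let the fingers close. It gives the time, the measured TCP pose, the force and the opening at its end, in the units of the state.
- monitor.get_obs(): the state, without advancing time (a new reading comes with each control period).
- viewer.camera(name): name is "scene" or "top" or "wrist"; returns the picture (420x560x3 uint8, blue, green, red); there is no depth.
- viewer.calibration(name): a dict with "fovy" (degrees; the focal length in pixels is half the picture's height over the tangent of half this angle, whatever the lens; pixels are square), "cx", "cy" (the principal point, pixels), "extrinsics" (4x4, takes a point from camera to world coordinates). Camera axes: x right, y down, z forward; pixel columns grow to the right and rows downward; lengths in m; the calibration is good to about 2 mm. A picture is of the moment at which its call begins: read the wrist's pose just before it. calibration takes no time and is no camera call; for the wrist camera it gives the pose at the moment of the call.
- workorder.hand_in(): hands the job in, once; it reports no verdict.
Trained networks look in the newest picture that a camera, given by its name, has taken for a name from the list of things; names that differ only in an ending like _2 or _b are one class to them, and where a whole thing is asked for, a point or a joint stands for the part that bears it (a point fixed in the world has none). Each returns a list of dicts, best first, with "score" (0 to 1); they miss things now and then, are a little off and sometimes report something else, mostly with a low value. They report only what shows in the picture. A call takes as long as a camera call. They do not tell look-alikes from the thing itself.
- spotter.search_frame(camera, name): "centre" ([column, row] as shares, 0 to 1, of the picture: columns of its width, rows of its height, amid what is visible of it).
- spotter.outline_of(camera, name): "region" (420x560 bool, what is visible of it) and "centre" ([column, row] as shares, 0 to 1, of the picture: columns of its width, rows of its height, amid what is visible of it).
The state is a dict: "time_s": time; "q": joint angles; "dq": joint speeds; "joint_efforts": joint torques, N m; "eef_pos": TCP position; "eef_rot": TCP orientation; "wrist_force": force on the tool from outside, world axes, zero at the start; "torque": the same for the moment, N m; "opening": opening from 0.0 (shut) to 1.0 (fully open).
Only numpy, scipy, OpenCV 4.12 (cv2) and the standard library are available. Lean on these libraries where they do the work, as an engineer would, in place of code of your own. Each camera call takes 0.05 s, during which the arm holds its last target. There are 200 camera calls.

## Working session

There is one attempt and no reset: what is moved stays moved. The work goes in short steps, Python scripts to look and compute and a tool call to move; the robot and the scene stay as the last step left them, time stands still between calls to the robot, and variables do not carry over. Pictures are saved under pics/ and viewed, about 8 in all and at most 12, crops included, and the job is handed in when it is done.

Besides the shell and the picture viewer there is one more tool, called as name([rows], argument=value, ...), one row to a line, values as JSON. move_arm: Moves the arm, as the interface text tells. Its arguments: {"type":"object","properties":{"motion":{"type":"array","items":{"type":"array"}}},"required":["motion"]}

```bash
mkdir -p pics
cat > h.py <<'E'
import numpy as np, cv2
from scipy.spatial.transform import Rotation as R
from bench import monitor, viewer, workorder, spotter
def K(c):
    f=210/np.tan(np.radians(c['fovy'])/2); return f,c['cx'],c['cy']
def ray(c,px):
    f,cx,cy=K(c); T=np.array(c['extrinsics']); d=T[:3,:3]@np.array([(px[0]-cx)/f,(px[1]-cy)/f,1]); return T[:3,3],d
def atz(c,px,z):
    o,d=ray(c,px); return o+d*(z-o[2])/d[2]
def proj(c,P):
    f,cx,cy=K(c); T=np.array(c['extrinsics']); p=(np.atleast_2d(P)-T[:3,3])@T[:3,:3]; return np.c_[cx+f*p[:,0]/p[:,2],cy+f*p[:,1]/p[:,2]]
def tri(c1,p1,c2,p2):
    A=np.zeros((3,3));b=np.zeros(3)
    for c,p in((c1,p1),(c2,p2)):
        o,d=ray(c,p);d=d/np.linalg.norm(d);M=np.eye(3)-np.outer(d,d);A+=M;b+=M@o
    return np.linalg.solve(A,b)
def state():
    o=monitor.get_obs(); print('t',round(o['time_s'],2),'pos',np.round(o['eef_pos'],4),'rot',np.round(o['eef_rot'],4),'F',np.round(o['wrist_force'],1),'T',np.round(o['torque'],2),'open',round(o['opening'],3)); return o
E
python3 - <<'E'
from h import *
o=state();print(R.from_quat(np.roll(o['eef_rot'],-1)).as_matrix().round(3))
for n in('scene','top'):
    im=viewer.camera(n);cv2.imwrite(f'pics/{n}.png',im);c=viewer.calibration(n);print(n,c)
    for k in('press','plate','wedge_center','stand','block1_center','stamp_a','stapler','punch','mug','phone','tape'):
        for r in spotter.search_frame(n,k):
            if r['score']>.25:
                p=np.array(r['centre'])*[560,420]; print(k,round(r['score'],2),p.round(),atz(c,p,.06)[:2].round(3))
E
```

```text
t 0.0 pos [0.2182 0.5314 0.2384] rot [-3.000e-04  1.937e-01  9.811e-01 -8.000e-04] F [-0.1  0.4  0.4] T [0.   0.02 0.03] open 0.999
[[-0.925  0.38  -0.001]
 [ 0.38   0.925 -0.001]
 [ 0.    -0.002 -1.   ]]
scene {'fovy': 57.09121666776815, 'cx': 279.4729421220102, 'cy': 207.00605309055314, 'extrinsics': array([[ 0.34409129,  0.7835911 , -0.51728732,  0.91399599],
       [ 0.93890917, -0.28297392,  0.19589621, -0.21695597],
       [ 0.00712371, -0.553092  , -0.83308973,  0.79983171],
       [ 0.        ,  0.        ,  0.        ,  1.        ]])}
press 0.62 [372. 239.] [0.601 0.119]
plate 0.8 [367. 229.] [0.575 0.119]
plate 0.28 [177. 292.] [ 0.576 -0.307]
wedge_center 0.94 [189. 200.] [ 0.364 -0.234]
wedge_center 0.76 [178. 291.] [ 0.575 -0.305]
wedge_center 0.67 [121. 261.] [ 0.47  -0.403]
wedge_center 0.56 [130. 179.] [ 0.256 -0.353]
stand 0.74 [226. 295.] [ 0.617 -0.215]
block1_center 0.7 [268. 228.] [ 0.498 -0.086]
stamp_a 0.94 [231. 238.] [ 0.494 -0.17 ]
stamp_a 0.66 [306. 184.] [0.414 0.04 ]
stapler 0.92 [407. 159.] [0.426 0.31 ]
punch 0.83 [318. 327.] [ 0.738 -0.069]
mug 0.93 [2
[... 473 characters left out ...]
     ]])}
press 0.69 [214. 165.] [0.562 0.141]
plate 0.62 [221. 165.] [0.562 0.124]
wedge_center 0.94 [352. 255.] [ 0.338 -0.216]
wedge_center 0.6 [403. 307.] [ 0.212 -0.343]
wedge_center 0.42 [367. 207.] [ 0.46  -0.254]
stand 0.73 [376. 170.] [ 0.557 -0.278]
block1_center 0.41 [302. 194.] [ 0.49  -0.086]
stamp_a 0.75 [246. 238.] [0.376 0.053]
stamp_a 0.73 [365.  92.] [ 0.764 -0.248]
stamp_a 0.51 [337. 202.] [ 0.473 -0.176]
stamp_a 0.4 [385. 158.] [ 0.59  -0.301]
stapler 0.95 [140. 227.] [0.398 0.324]
stapler 0.44 [247. 237.] [0.378 0.051]
punch 0.75 [291. 106.] [ 0.724 -0.055]
phone 0.88 [427. 221.] [ 0.428 -0.406]
phone 0.43 [317. 141.] [ 0.631 -0.125]
tape 0.59 [350. 162.] [ 0.577 -0.211]
```

View pics/scene.png

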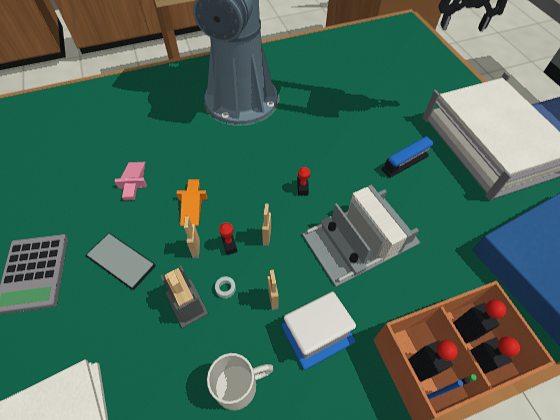

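View pics/top.png

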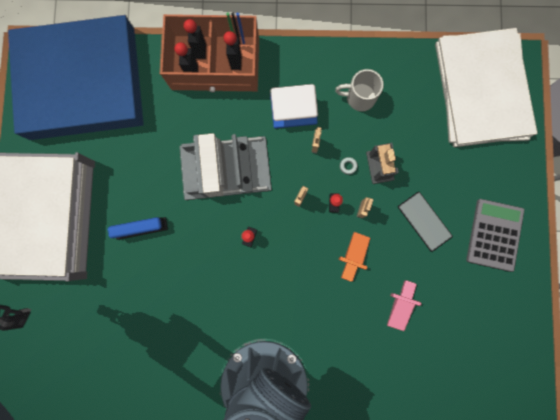

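The scene picture shows the wedge in its dark stand at about (180,290), with orange (190,200) and pink (130,178) flat look-alikes lying on the desk. The upright blocks are at (268,225), (192,238) and (273,290), and the press is at (360,235). The top picture shows the wedge at (383,160) and the blocks at (301,195), (366,207) and (317,139). The gap in the press is the dark strip near column 240.

Run:
```python
import cv2
a=cv2.imread('pics/top.png')[115:223,172:412];b=cv2.imread('pics/scene.png')[170:335,150:430]
a=cv2.resize(a,(666,300),interpolation=cv2.INTER_CUBIC);b=cv2.resize(b,(509,300),interpolation=cv2.INTER_CUBIC)
import numpy as np
b=np.hstack([b,np.zeros((300,157,3),np.uint8)])
cv2.imwrite('pics/crop1.png',np.vstack([a,b]))
```

```text
(no output)
```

View pics/crop1.png

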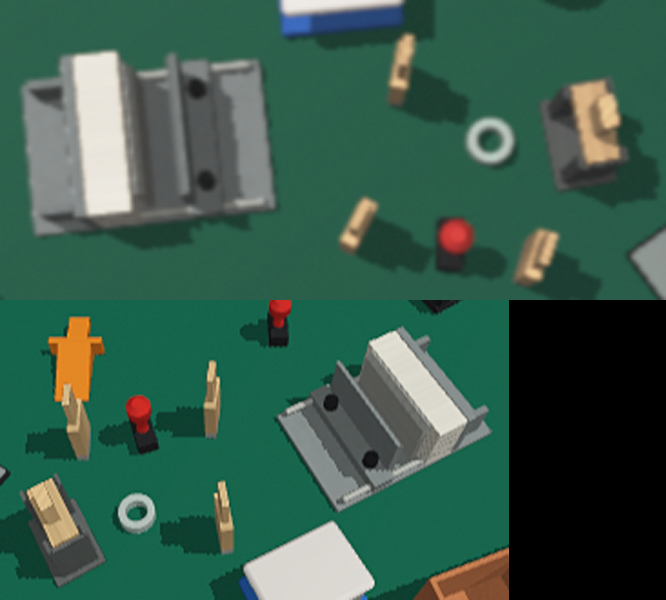

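Run:
```python
from h import *
c=viewer.calibration('top');s=viewer.calibration('scene')
f=lambda p:(172+p[0]/2.775,115+p[1]/2.778)
g=lambda p:(150+p[0]/1.818,170+(p[1]-300)/1.818)
for n,p,z in [('corner',(24,90),.008),('corner',(262,60),.008),('corner',(275,207),.008),('corner',(36,233),.008),('stop top a',(171,57),.09),('stop top b',(184,208),.09),
 ('slips',(75,57),.088),('slips',(118,53),.088),('slips',(132,214),.088),('slips',(84,217),.088)]:
    print(n,atz(c,f(p),z).round(4))
# block tab tops: triangulate
for n,a,b in [('bA',(368,203),(211,365)),('bB',(407,38),(222,486)),('bC',(548,234),(68,388)),('wedge grip',(607,97),(38,482))]:
    print(n,tri(c,f(a),s,g(b)).round(4))
c=viewer.calibration('wrist');o=state()
Rm=R.from_quat(np.roll(o['eef_rot'],-1)).as_matrix();T=np.array(c['extrinsics'])
print(c['fovy'],c['cx'],c['cy']);print((Rm.T@T[:3,:3]).round(3),(Rm.T@(T[:3,3]-o['eef_pos'])).round(4))
```

```text
corner [0.6197 0.2439 0.008 ]
corner [0.6542 0.0109 0.008 ]
corner [ 0.5088 -0.0056  0.008 ]
corner [0.4786 0.2255 0.008 ]
stop top a [0.6333 0.0895 0.09  ]
stop top b [0.4941 0.073  0.09  ]
slips [0.6322 0.1781 0.088 ]
slips [0.6367 0.1387 0.088 ]
slips [0.488  0.1201 0.088 ]
slips [0.4843 0.1635 0.088 ]
bA [ 0.4943 -0.0894  0.1444]
bB [ 0.6384 -0.1239  0.1462]
bC [ 0.4702 -0.2451  0.1444]
wedge grip [ 0.5839 -0.2924  0.1701]
t 1.2 pos [0.2185 0.5319 0.2393] rot [-0.      0.1937  0.9811  0.    ] F [-0.1 -0.1  0.7] T [ 0.01 -0.02 -0.03] open 1.005
71.8260218946551 278.1572906109315 210.69749358476494
[[-0.001 -0.956 -0.293]
 [ 1.    -0.001 -0.   ]
 [ 0.    -0.293  0.956]] [ 0.0752 -0.0005 -0.134 ]
```

```bash
cat >> h.py <<'E'
def go(P,yaw,o=None):
    """shift/turn units from present pose to TCP P with tool down, tool y at world-y + yaw (deg)"""
    o=o or monitor.get_obs(); q=R.from_quat(np.roll(o['eef_rot'],-1))
    a=np.radians(yaw); y=np.array([-np.sin(a),np.cos(a),0]); z=np.array([0,0,-1.]); T=R.from_matrix(np.c_[np.cross(y,z),y,z])
    print('shift',(q.inv().apply(np.array(P)-o['eef_pos'])/.06).round(3),'turn',((q.inv()*T).as_rotvec(degrees=True)/8).round(3))
E
python3 -c "
from h import *
go([.565,.10,.27],7)"
```

```text
shift [-8.077 -4.464 -0.512] turn [ 0.    -0.    -3.667]
```

move_arm([
  [[-8.08, -4.46, -0.5], [0, 0, -3.66], 100],
  [[-8.08, -4.46, -0.5], [0, 0, -3.66], 100],
  [[-8.08, -4.46, -0.5], [0, 0, -3.66], 100],
  [[-8.08, -4.46, -0.5], [0, 0, -3.66], 100],
  [[-8.08, -4.46, -0.5], [0, 0, -3.66], 100],
  [[-8.08, -4.46, -0.5], [0, 0, -3.66], 100],
  [[-8.08, -4.46, -0.5], [0, 0, -3.66], 100],
  [[-8.08, -4.46, -0.5], [0, 0, -3.66], 100],
  [[-8.08, -4.46, -0.5], [0, 0, -3.66], 100],
  [[-8.08, -4.46, -0.5], [0, 0, -3.66], 100],
])

```text
time_s: 2.45
eef_pos: [0.5673, 0.0966, 0.2693]
eef_rot: [0.0, -0.058, 0.998, -0.0]
wrist_force: [-0.6, 1.0, -0.5]
opening: 1.001
```

Run:
```python
from h import *
state()
c=viewer.calibration('wrist');im=viewer.camera('wrist');np.save('cw1.npy',c,allow_pickle=True)
cv2.imwrite('pics/w1.png',im);cv2.imwrite('pics/w1v.png',cv2.resize(im,(800,600),interpolation=cv2.INTER_CUBIC))
go([.565,.10,.27],7)
```

```text
t 2.45 pos [0.5673 0.0966 0.2693] rot [ 4.000e-04 -5.810e-02  9.983e-01 -4.000e-04] F [-0.6  1.  -0.5] T [ 0.   -0.03 -0.03] open 1.001
shift [ 0.02   0.039 -0.015] turn [-0.001 -0.001 -0.033]
```

View pics/w1v.png

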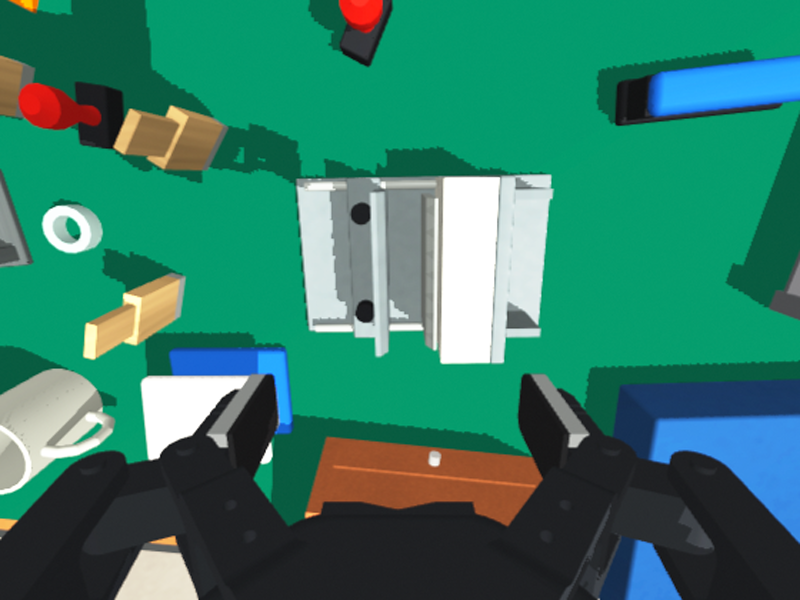

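The wrist view shows the press clearly: the stop's top is at about (378,270), the gap is (390–425), and the slips are at (470,270). Two blocks are free, at (170,135) and (135,315). I'll zoom in to measure the gap.

Run:
```python
import cv2
im=cv2.imread('pics/w1.png')[118:262,205:395]
cv2.imwrite('pics/w1c.png',cv2.resize(im,None,fx=4,fy=4,interpolation=cv2.INTER_CUBIC))
```

```text
(no output)
```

View pics/w1c.png

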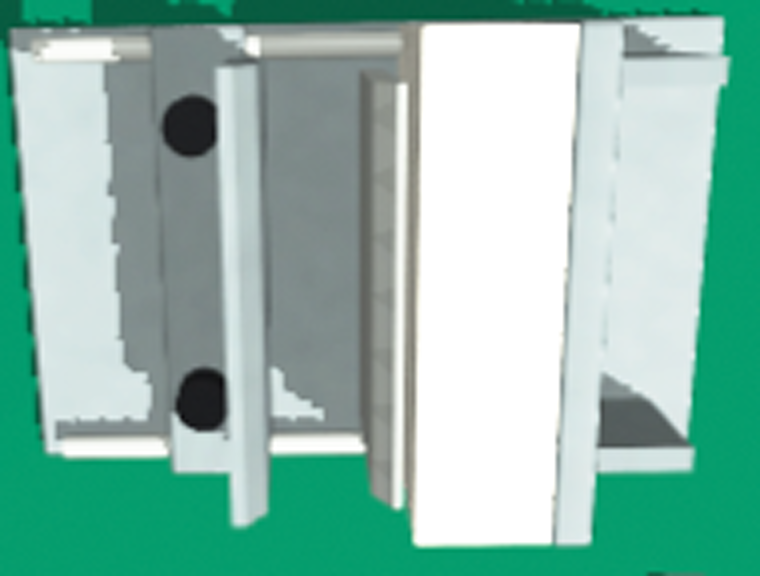

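```bash
cat > fit.py <<'E'
from h import *
from scipy.optimize import least_squares
c=np.load('cw1.npy',allow_pickle=True).item()
# (press xyz as fn of s=stop face y) , crop px, which coords (0 both,1 col only)
obs=[((-.075,None,.008),0,0)]
def model(p):
    x,y,a,s=p; y0=None
    Q=[(-.074,.013,.088),(-.074,.053,.088),(.074,.053,.088),(.074,.013,.088), # slips corners
       (-.060,.008,.093),(.060,.008,.093), # plate top back corners
       (-.065,s-.010,.093),(.065,s-.010,.093), # stop back top corners
       (-.05,s,.008),(.05,s,.008), # stop foot (col only)
       (-.05,0,.010),(.05,0,.010)] # plate foot
    R2=np.array([[np.cos(a),-np.sin(a),0],[np.sin(a),np.cos(a),0],[0,0,1]])
    return proj(c,np.array(Q)@R2.T+[x,y,0])
px=np.array([(420,23),(580,25),(553,545),(413,545),(407,82),(403,507),(217,66),(232,527),(264,95),(267,420),(361,95),(364,420)])/4+[205,118]
w=np.ones((12,2));w[8:,1]=0
r=least_squares(lambda p:((model(p)-px)*w).ravel(),[.56,.12,.12,-.035])
print(r.x.round(4),np.degrees(r.x[2]));print(((model(r.x)-px)*w).round(2).tolist())
E
python3 fit.py
python3 - <<'E'
from h import *
# block positions from w1v: body/tab edges
c=np.load('cw1.npy',allow_pickle=True).item()
f=lambda p:(p[0]/1.42857,p[1]/1.42857)
for n,p,z in [('A top',(128,112),.123),('A top',(152,120),.123),('A top',(117,148),.123),('A top',(140,153),.123),
 ('A body', (172,107),.075),('A body',(227,122),.075),('A body',(207,168),.075),
 ('B tab',(84,328),.123),('B tab',(122,307),.123),('B tab',(127,335),.123),('B tab',(88,357),.123)]: print(n,atz(c,f(p),z).round(4))
go([.494,-.085,.25],0)
E
```

```text
[ 0.5664  0.119   0.1318 -0.0317] 7.549735768244547
[[1.31, 0.79], [-0.26, -0.38], [-0.46, -0.72], [0.95, -0.22], [0.04, 0.21], [-0.24, 0.23], [-0.39, 0.06], [-0.11, -0.18], [-0.12, 0.0], [0.8, -0.0], [-0.48, 0.0], [-1.25, -0.0]]
A top [ 0.4752 -0.0829  0.123 ]
A top [ 0.4781 -0.0683  0.123 ]
A top [ 0.4973 -0.0914  0.123 ]
A top [ 0.4987 -0.0771  0.123 ]
A body [ 0.4652 -0.0801  0.075 ]
A body [ 0.4708 -0.0406  0.075 ]
A body [ 0.5048 -0.0557  0.075 ]
B tab [ 0.6242 -0.1252  0.123 ]
B tab [ 0.6049 -0.0967  0.123 ]
B tab [ 0.6262 -0.0947  0.123 ]
B tab [ 0.6472 -0.1247  0.123 ]
shift [ 1.556 -2.884  0.319] turn [-0.001 -0.001  0.842]
```

```bash
python3 -c "
from h import *
go([.490,-.078,.21],-23)"
```

```text
shift [ 1.609 -2.76   0.986] turn [-1.000e-03 -0.000e+00  3.717e+00]
```

move_arm([
  [[0.8, -1.4, 0.3], [0, 0, 1.3], 100],
  [[1.61, -2.76, 0.7], [0, 0, 2.5], 100],
  [[1.61, -2.76, 0.98], [0, 0, 3.72], 100],
  [[1.61, -2.76, 0.98], [0, 0, 3.72], 100],
  [[1.61, -2.76, 0.98], [0, 0, 3.72], 100],
])

```text
time_s: 3.12
eef_pos: [0.489, -0.0752, 0.2104]
eef_rot: [-0.0, 0.197, 0.98, 0.0]
wrist_force: [0.8, 0.3, -0.7]
opening: 1.002
```

Run:
```python
from h import *
state()
c=viewer.calibration('wrist');im=viewer.camera('wrist');np.save('cw2.npy',c,allow_pickle=True)
for r in spotter.outline_of('wrist','block1_center')[:3]: print(r['score'],np.array(r['centre'])*[560,420],r['region'].sum())
cv2.imwrite('pics/w2.png',im);cv2.imwrite('pics/w2v.png',cv2.resize(im,(800,600),interpolation=cv2.INTER_CUBIC))
```

```text
t 3.12 pos [ 0.489  -0.0752  0.2104] rot [-3.000e-04  1.974e-01  9.803e-01  4.000e-04] F [ 0.8  0.3 -0.7] T [-0.01 -0.03 -0.01] open 1.002
0.58 [269.024 200.382] 849
```

View pics/w2v.png

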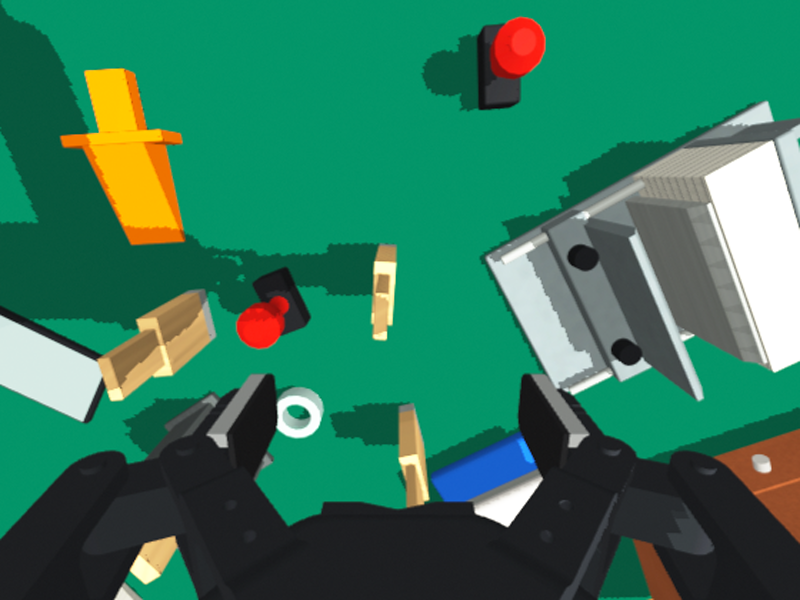

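Run:
```python
import cv2
im=cv2.imread('pics/w2.png')[166:244,245:301]
cv2.imwrite('pics/w2c.png',cv2.resize(im,None,fx=7,fy=7,interpolation=cv2.INTER_CUBIC))
```

```text
(no output)
```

View pics/w2c.png

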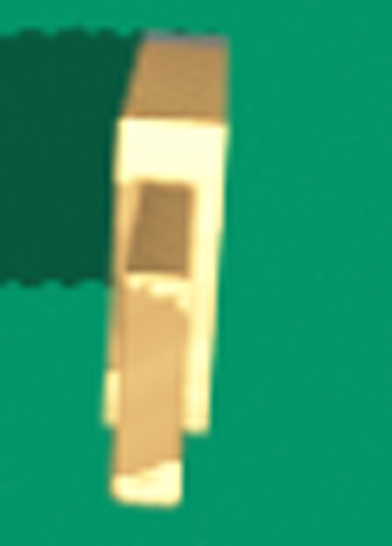

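Run:
```python
from h import *
c=np.load('cw2.npy',allow_pickle=True).item()
for z,q in((.123,[(125,275),(188,275),(182,503),(110,500)]),(.075,[(118,120),(228,122),(208,432),(103,425)])):
    P=np.array([atz(c,(245+u/7,166+v/7),z) for u,v in q]);d=(P[0]+P[1]-P[2]-P[3])/2;t=(P[1]+P[2]-P[0]-P[3])/2
    C=P.mean(0);print(C.round(4),'len',np.linalg.norm(d).round(4),'thk',np.linalg.norm(t).round(4),'yaw',np.degrees(np.arctan2(-d[1],-d[0])))
```

```text
[ 0.4869 -0.085   0.123 ] len 0.0277 thk 0.0078 yaw -26.004481638731864
[ 0.4872 -0.0852  0.075 ] len 0.0442 thk 0.0148 yaw -26.5186222932747
```

```bash
python3 -c "
from h import *
go([.487,-.085,.097],-26.2)"
```

```text
shift [-0.016 -0.182  1.905] turn [0.005 0.009 0.44 ]
```

move_arm([
  [[-0.02, -0.18, 0.5], [0, 0, 0.44], 100],
  [[-0.02, -0.18, 1.2], [0, 0, 0.44], 100],
  [[-0.02, -0.18, 1.9], [0, 0, 0.44], 100],
  [[-0.02, -0.18, 1.9], [0, 0, 0.44], 50],
  [[-0.02, -0.18, 1.9], [0, 0, 0.44], 0],
  [[-0.02, -0.18, 1.9], [0, 0, 0.44], 0],
  [[-0.02, -0.18, 1.9], [0, 0, 0.44], 0],
  [[-0.02, -0.18, 1.9], [0, 0, 0.44], 0],
])

```text
time_s: 4.22
eef_pos: [0.4874, -0.0866, 0.0979]
eef_rot: [0.001, 0.228, 0.974, -0.0]
wrist_force: [0.4, 0.7, 6.4]
opening: 0.085
```

```bash
python3 -c "
from h import *
state();go([.487,-.085,.26],-26.2)"
```

```text
t 4.22 pos [ 0.4874 -0.0866  0.0979] rot [ 1.400e-03  2.279e-01  9.737e-01 -1.000e-04] F [0.4 0.7 6.4] T [0.32 0.03 0.02] open 0.085
shift [ 0.011  0.023 -2.701] turn [ 0.004  0.02  -0.018]
```

move_arm([
  [[0, 0, -0.3], [0, 0, 0], 0],
  [[0, 0, -1.2], [0, 0, 0], 0],
  [[0, 0, -2.15], [0, 0, 0], 0],
  [[0, 0, -2.15], [0, 0, 0], 0],
])

```text
time_s: 4.72
eef_pos: [0.4892, -0.0877, 0.2309]
eef_rot: [0.005, 0.228, 0.974, -0.001]
wrist_force: [-0.2, -1.3, -0.9]
opening: 0.084
```

```bash
cat >> h.py <<'E'
PO=np.array([.5664,.119,0]);PY=7.5
def pw(x,y,z): a=np.radians(PY); return PO+[x*np.cos(a)-y*np.sin(a),x*np.sin(a)+y*np.cos(a),z]
def inpress(P):
    d=np.array(P)-PO;a=np.radians(PY); return np.array([d[0]*np.cos(a)+d[1]*np.sin(a),-d[0]*np.sin(a)+d[1]*np.cos(a),d[2]])
E
python3 -c "
from h import *
state();go(pw(0,-.019,.222),7.5)"
```

```text
t 4.72 pos [ 0.4892 -0.0877  0.2309] rot [ 0.0051  0.2278  0.9737 -0.001 ] F [-0.2 -1.3 -0.9] T [ 0.03 -0.01 -0.05] open 0.084
shift [0.2   3.395 0.148] turn [-0.02   0.073 -4.229]
```

move_arm([
  [[0.05, 0.8, 0], [0, 0, -1.1], 0],
  [[0.1, 1.7, 0], [0, 0, -2.2], 0],
  [[0.15, 2.6, 0], [0, 0, -3.3], 0],
  [[0.2, 3.4, 0], [0, 0, -4.23], 0],
  [[0.2, 3.4, 0], [0, 0, -4.23], 0],
  [[0.2, 3.4, 0], [0, 0, -4.23], 0],
  [[0.2, 3.4, 0], [0, 0, -4.23], 0],
])

```text
time_s: 5.6
eef_pos: [0.5655, 0.1007, 0.2249]
eef_rot: [-0.001, -0.065, 0.998, -0.0]
wrist_force: [-0.5, 0.0, -0.3]
opening: 0.083
```

Run:
```python
from h import *
o=state();print(inpress(o['eef_pos']));go(pw(0,-.019,.112),7.5)
c=viewer.calibration('wrist');im=viewer.camera('wrist')
cv2.imwrite('pics/w3v.png',cv2.resize(im,(800,600),interpolation=cv2.INTER_CUBIC))
```

```text
t 5.6 pos [0.5655 0.1007 0.2249] rot [-6.000e-04 -6.450e-02  9.979e-01 -1.000e-04] F [-0.5  0.  -0.3] T [-0.04 -0.09 -0.01] open 0.083
[-0.00325897 -0.01797885  0.22491964]
shift [-0.056 -0.017  1.882] turn [-0.001 -0.008 -0.012]
```

View pics/w3v.png

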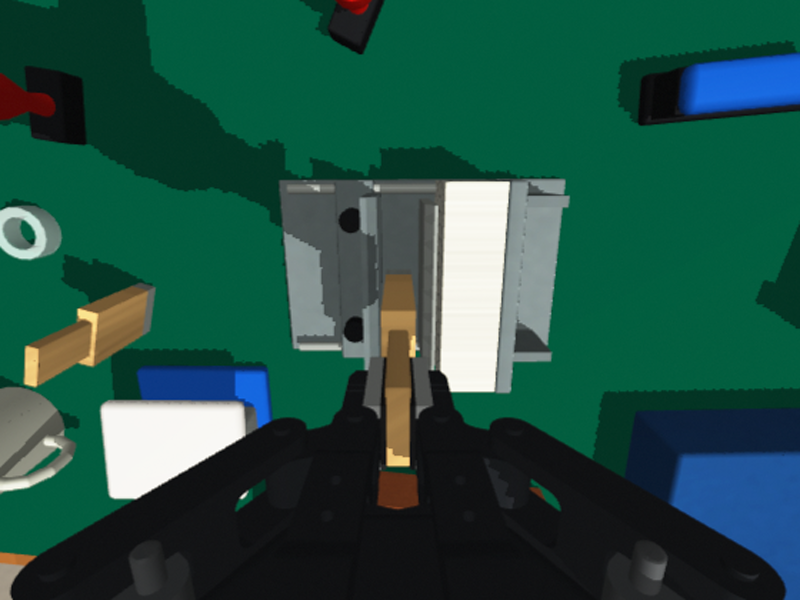

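The block is held square above the gap, with its body at (398,290) and the stop top at (370,270). Next I lower it.

move_arm([
  [[-0.05, -0.02, 0.5], [0, 0, 0], 0],
  [[-0.05, -0.02, 1.0], [0, 0, 0], 0],
  [[-0.05, -0.02, 1.4], [0, 0, 0], 0],
  [[-0.05, -0.02, 1.7], [0, 0, 0], 0],
  [[-0.05, -0.02, 1.88], [0, 0, 0], 0],
  [[-0.05, -0.02, 1.94], [0, 0, 0], 0],
  [[-0.05, -0.02, 1.94], [0, 0, 0], 0],
])

```text
time_s: 6.52
eef_pos: [0.5695, 0.101, 0.1095]
eef_rot: [0.0, -0.065, 0.998, -0.0]
wrist_force: [0.3, -0.1, -0.7]
opening: 0.083
```

```bash
python3 -c "
from h import *
o=state();print(inpress(o['eef_pos']))"
```

```text
t 6.53 pos [0.5695 0.101  0.1095] rot [ 4.000e-04 -6.540e-02  9.979e-01 -0.000e+00] F [ 0.3 -0.1 -0.7] T [-0.03 -0.01  0.02] open 0.083
[ 0.00075907 -0.01830495  0.1095498 ]
```

move_arm([
  [[0, 0, 0.03], [0, 0, 0], 0],
  [[0, 0, 0.04], [0, 0, 0], 0],
  [[0, 0, 0.05], [0, 0, 0], 0],
  [[0, 0, 0.05], [0, 0, 0], 0],
])

```text
time_s: 7.02
eef_pos: [0.5692, 0.101, 0.1062]
eef_rot: [0.0, -0.065, 0.998, -0.0]
wrist_force: [-0.5, -1.0, 0.2]
opening: 0.085
```

move_arm([
  [[0, -0.03, 0], [0, 0, 0], 0],
  [[0, -0.06, 0], [0, 0, 0], 0],
  [[0, -0.08, 0], [0, 0, 0], 0],
  [[0, -0.08, 0], [0, 0, 0], 0],
])

```text
time_s: 7.52
eef_pos: [0.5698, 0.0961, 0.1061]
eef_rot: [0.0, -0.065, 0.998, -0.0]
wrist_force: [0.3, -0.3, -0.6]
opening: 0.086
```

move_arm([
  [[0, -0.02, 0.01], [0, 0, 0], 0],
  [[0, -0.03, 0.015], [0, 0, 0], 0],
  [[0, -0.04, 0.02], [0, 0, 0], 0],
  [[0, -0.04, 0.02], [0, 0, 0], 0],
])

```text
time_s: 8.02
eef_pos: [0.5704, 0.0947, 0.106]
eef_rot: [0.0, -0.066, 0.998, 0.001]
wrist_force: [-3.5, 2.9, 6.8]
opening: 0.082
```

move_arm([
  [[0, -0.03, -0.01], [0, 0, 0], 0],
  [[0, -0.03, -0.01], [0, 0, 0], 0],
])

```text
time_s: 8.28
eef_pos: [0.5704, 0.094, 0.106]
eef_rot: [0.0, -0.066, 0.998, 0.002]
wrist_force: [-1.7, 8.0, 3.2]
opening: 0.083
```

move_arm([
  [[0, 0.01, 0], [0, 0, 0], 30],
  [[0, 0.01, 0], [0, 0, 0], 30],
  [[0, 0.01, 0], [0, 0, 0], 30],
  [[0, 0, -0.6], [0, 0, 0], 30],
  [[0, 0, -1.4], [0, 0, 0], 30],
  [[0, 0, -2.4], [0, 0, 0], 60],
  [[0, 0, -2.4], [0, 0, 0], 100],
])

```text
time_s: 9.15
eef_pos: [0.5737, 0.0917, 0.2559]
eef_rot: [0.006, -0.065, 0.998, -0.001]
wrist_force: [0.3, 0.3, 0.5]
opening: 0.714
```

Run:
```python
from h import *
o=state()
im=viewer.camera('wrist');cv2.imwrite('pics/w4.png',im)
cs=viewer.calibration('scene');cs0=cs
im=viewer.camera('scene');cv2.imwrite('pics/s4.png',im);im2=viewer.camera('top');cv2.imwrite('pics/t4.png',im2)
for n in('scene','top'):
  for k in('wedge_center','stand'):
    for r in spotter.outline_of(n,k):
        if r['score']>.3:print(n,k,round(r['score'],2),(np.array(r['centre'])*[560,420]).round(1),r['region'].sum())
go([.578,-.275,.25],0)
a=cv2.resize(cv2.imread('pics/w4.png')[100:290,200:400],(600,570),interpolation=cv2.INTER_CUBIC)
b=cv2.resize(im[255:335,150:216],(200,242));cc=cv2.resize(im2[140:190,360:410],(200,200))
p=np.zeros((570,200,3),np.uint8);p[:242]=b;p[260:460]=cc
cv2.imwrite('pics/w4c.png',np.hstack([a,p]))
```

```text
t 9.15 pos [0.5737 0.0917 0.2559] rot [ 5.700e-03 -6.540e-02  9.978e-01 -7.000e-04] F [0.3 0.3 0.5] T [-0.01 -0.02  0.04] open 0.714
scene wedge_center 0.89 [128.7 177.5] 769
scene wedge_center 0.7 [188.7 198.2] 825
scene wedge_center 0.59 [177.5 292.5] 621
scene stand 0.8 [185.9 305.8] 912
top wedge_center 0.95 [402.1 306.9] 862
top wedge_center 0.91 [353.5 253.9] 765
top wedge_center 0.77 [386.1 159. ] 372
top stand 0.57 [379.2 168.2] 504
shift [ 0.658 -6.084 -0.04 ] turn [ 0.002 -0.022  0.937]
```

View pics/w4c.png

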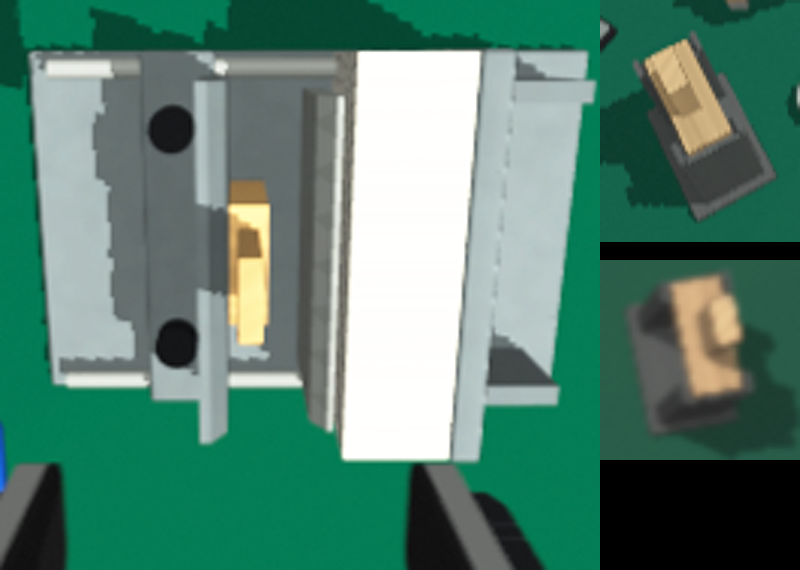

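Block A stands square in the gap against the stop (crop 245,260). Next I look at the wedge obliquely, to see which side slopes.

```bash
python3 -c "
from h import *
state();go([.54,-.15,.20],10)"
```

```text
t 9.5 pos [0.5695 0.092  0.2477] rot [-1.600e-03 -6.540e-02  9.979e-01  2.000e-04] F [0.2 1.  0.4] T [-0.01  0.01 -0.02] open 1.001
shift [ 1.011 -3.936  0.796] turn [ 0.004 -0.022 -0.313]
```

move_arm([
  [[0.3, -1.0, 0], [0, 0, -0.3], 100],
  [[0.6, -2.0, 0.1], [0, 0, -0.3], 100],
  [[0.9, -3.0, 0.5], [0, 0, -0.3], 100],
  [[1.0, -3.9, 0.8], [0, 0, -0.3], 100],
  [[1.0, -3.9, 0.8], [0, 0, -0.3], 100],
  [[1.0, -3.9, 0.8], [0, 0, -0.3], 100],
])

```text
time_s: 10.25
eef_pos: [0.5411, -0.1474, 0.2008]
eef_rot: [-0.001, -0.086, 0.996, 0.001]
wrist_force: [1.3, 0.9, 0.4]
opening: 1.003
```

Run:
```python
from h import *
state();c=viewer.calibration('wrist');im=viewer.camera('wrist');np.save('cw5.npy',c,allow_pickle=True)
cv2.imwrite('pics/w5.png',im)
for k in('wedge_center','stand'):
  for r in spotter.search_frame('wrist',k):
    if r['score']>.3:print(k,round(r['score'],2),(np.array(r['centre'])*[560,420]).round(1))
print(proj(c,[[.575,-.28,.0],[.575,-.28,.09],[.575,-.28,.136]]).round())
```

```text
t 10.25 pos [ 0.5411 -0.1474  0.2008] rot [-6.000e-04 -8.590e-02  9.963e-01  7.000e-04] F [1.3 0.9 0.4] T [-0.   -0.01  0.02] open 1.003
wedge_center 0.87 [213.1  14.6]
stand 0.64 [145.3 197.2]
[[164. 198.]
 [126. 223.]
 [ 95. 244.]]
```

Run:
```python
import cv2
im=cv2.imread('pics/w5.png')[130:280,60:240]
cv2.imwrite('pics/w5c.png',cv2.resize(im,None,fx=4,fy=4,interpolation=cv2.INTER_CUBIC))
```

```text
(no output)
```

View pics/w5c.png

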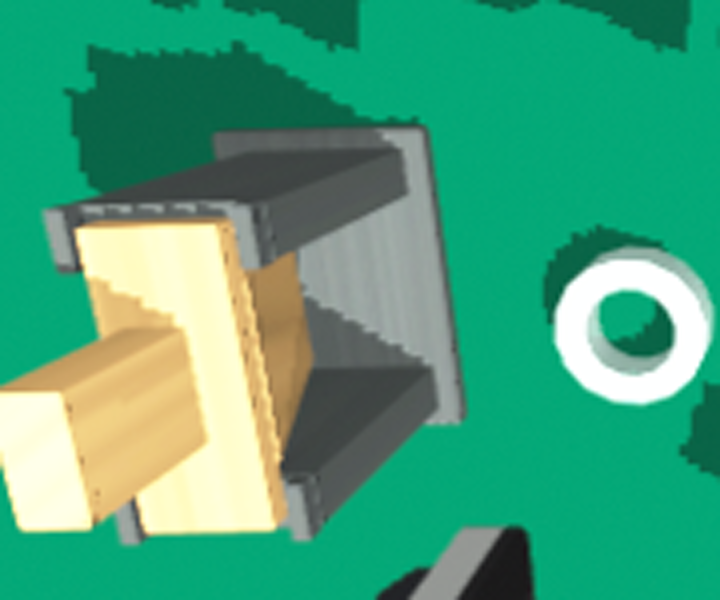

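```bash
cat > wf.py <<'E'
from h import *
from scipy.optimize import least_squares
c=np.load('cw5.npy',allow_pickle=True).item()
px=np.array([(77,230),(222,222),(285,525),(147,532),(62,392),(95,530),(18,530)])/4+[60,130]
Q=np.array([(-.036,-.015,.094),(-.036,.015,.094),(.036,.015,.094),(.036,-.015,.094),(-.014,.007,.136),(.014,.007,.136),(.014,-.007,.136)])
def tr(p,Q):
    a=p[2];return Q@np.array([[np.cos(a),-np.sin(a),0],[np.sin(a),np.cos(a),0],[0,0,1]]).T+[p[0],p[1],0]
r=least_squares(lambda p:(proj(c,tr(p,Q))-px).ravel(),[.575,-.28,.15])
print(r.x.round(4),np.degrees(r.x[2]).round(2));print(r.fun.reshape(-1,2).round(2).tolist())
for n,B in(('flat +y',[(-.022,.013,.011),(.022,.013,.011)]),('slope +y',[(-.022,-.010,.011),(.022,-.010,.011)])):
    print(n,((proj(c,tr(r.x,np.array(B)))-[60,130])*4).round())
E
python3 wf.py
```

```text
[ 0.5793 -0.2965  0.194 ] 11.12
[[-1.07, -1.09], [-1.97, 0.1], [-2.9, 1.34], [-0.97, 0.29], [1.61, -0.48], [1.7, -0.25], [2.54, 0.15]]
flat +y [[375. 210.]
 [397. 357.]]
slope +y [[294. 212.]
 [319. 359.]]
```

The blade's lower edge projects where the "slope on +y" model puts it, so no half turn is needed: wedge yaw is about 11° and press yaw about 7.5°. I'll grip across its 28 mm width, so the fingers clear the block's tab.

```bash
python3 -c "
from h import *
print(state()['q'].round(2));go([.579,-.296,.19],-79)"
```

```text
t 10.4 pos [ 0.5418 -0.1464  0.2019] rot [ 2.000e-04 -8.730e-02  9.962e-01 -0.000e+00] F [ 0.3 -0.9  1.4] T [-0.    0.03 -0.02] open 1.001
[-0.48  0.19  1.68  0.    1.28 -2.22]
shift [-0.177 -2.563  0.198] turn [2.0000e-03 3.0000e-03 1.1127e+01]
```

move_arm([
  [[-0.05, -0.4, 0], [0, 0, 1.3], 100],
  [[-0.1, -0.8, 0], [0, 0, 2.6], 100],
  [[-0.15, -1.2, 0], [0, 0, 3.9], 100],
  [[-0.18, -1.6, 0], [0, 0, 5.2], 100],
  [[-0.18, -2.0, 0], [0, 0, 6.5], 100],
  [[-0.18, -2.4, 0.1], [0, 0, 7.8], 100],
  [[-0.18, -2.56, 0.2], [0, 0, 9.1], 100],
  [[-0.18, -2.56, 0.2], [0, 0, 10.4], 100],
  [[-0.18, -2.56, 0.2], [0, 0, 11.13], 100],
  [[-0.18, -2.56, 0.2], [0, 0, 11.13], 100],
])

```text
time_s: 11.65
eef_pos: [0.5792, -0.2959, 0.1899]
eef_rot: [0.0, 0.636, 0.772, 0.0]
wrist_force: [0.2, -0.6, 0.3]
opening: 1.002
```

Run:
```python
from h import *
state();c=viewer.calibration('wrist');im=viewer.camera('wrist');np.save('cw6.npy',c,allow_pickle=True)
cv2.imwrite('pics/w6.png',im)
cv2.imwrite('pics/w6c.png',cv2.resize(im[170:370,180:380],(600,600),interpolation=cv2.INTER_CUBIC))
print(proj(c,[[.5793,-.2965,.094],[.5793,-.2965,.136]]).round())
```

```text
t 11.65 pos [ 0.5792 -0.2959  0.1899] rot [3.000e-04 6.358e-01 7.718e-01 1.000e-04] F [ 0.2 -0.6  0.3] T [ 0.01 -0.03  0.01] open 1.002
[[279. 216.]
 [279. 235.]]
```

View pics/w6c.png

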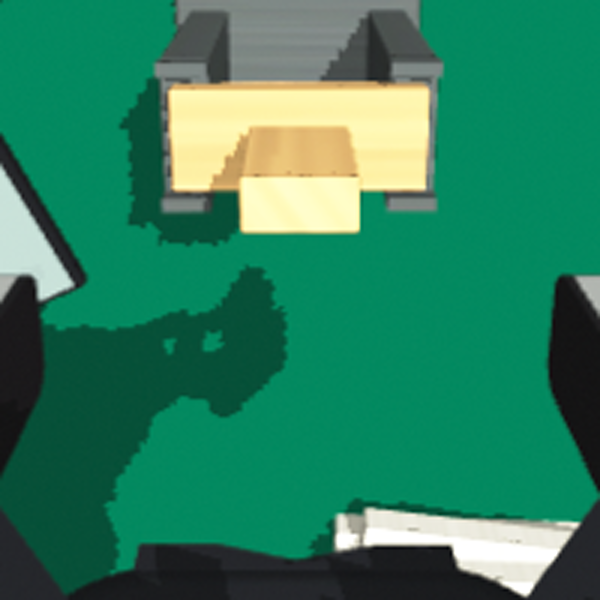

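The wedge grip is at crop (300,205), centred between the jaws and square to within about 1°. Descend and grip.

move_arm([
  [[-0.02, 0.01, 0.5], [0, 0, 0], 100],
  [[-0.02, 0.01, 1.0], [0, 0, 0], 100],
  [[-0.02, 0.01, 1.33], [0, 0, 0], 100],
  [[-0.02, 0.01, 1.33], [0, 0, 0], 60],
  [[-0.02, 0.01, 1.33], [0, 0, 0], 30],
  [[-0.02, 0.01, 1.33], [0, 0, 0], 0],
  [[-0.02, 0.01, 1.33], [0, 0, 0], 0],
  [[-0.02, 0.01, 1.33], [0, 0, 0], 0],
])

```text
time_s: 12.7
eef_pos: [0.5802, -0.2989, 0.1114]
eef_rot: [0.001, 0.637, 0.771, 0.0]
wrist_force: [-0.1, 0.9, 5.7]
opening: 0.316
```

move_arm([
  [[0, 0, -0.1], [0, 0, 0], 0],
  [[0, 0, -0.4], [0, 0, 0], 0],
  [[0, 0, -1.0], [0, 0, 0], 0],
  [[0, 0, -1.6], [0, 0, 0], 0],
  [[0, 0, -2.1], [0, 0, 0], 0],
  [[0, 0, -2.1], [0, 0, 0], 0],
  [[0, 0, -2.1], [0, 0, 0], 0],
])

```text
time_s: 13.58
eef_pos: [0.5788, -0.298, 0.235]
eef_rot: [-0.001, 0.637, 0.771, -0.0]
wrist_force: [-0.6, 0.1, -0.8]
opening: 0.313
```

Run:
```python
from h import *
state();go(pw(0,-.0035,.236),-82.5)
c=viewer.calibration('wrist');im=viewer.camera('wrist');cv2.imwrite('pics/w7.png',im);np.save('cw7.npy',c,allow_pickle=True)
```

```text
t 13.57 pos [ 0.5788 -0.298   0.235 ] rot [-6.000e-04  6.370e-01  7.709e-01 -0.000e+00] F [-0.6  0.1 -0.8] T [0.   0.02 0.03] open 0.313
shift [ 6.805  1.103 -0.012] turn [-0.006 -0.006  0.421]
```

move_arm([
  [[0.5, 0.1, -0.4], [0, 0, 0.1], 0],
  [[1.3, 0.3, -0.5], [0, 0, 0.2], 0],
  [[2.2, 0.4, -0.5], [0, 0, 0.3], 0],
  [[3.1, 0.55, -0.5], [0, 0, 0.42], 0],
  [[4.0, 0.7, -0.5], [0, 0, 0.42], 0],
  [[4.9, 0.85, -0.5], [0, 0, 0.42], 0],
  [[5.8, 1.0, -0.5], [0, 0, 0.42], 0],
  [[6.5, 1.1, -0.5], [0, 0, 0.42], 0],
  [[6.84, 1.1, -0.5], [0, 0, 0.42], 0],
  [[6.84, 1.1, -0.5], [0, 0, 0.42], 0],
])

```text
time_s: 14.88
eef_pos: [0.566, 0.118, 0.2646]
eef_rot: [-0.001, 0.659, 0.753, -0.001]
wrist_force: [0.2, 0.1, -1.6]
opening: 0.318
```

Run:
```python
from h import *
viewer.camera('scene')
o=state();print(inpress(o['eef_pos']));go(pw(0,-.0015,.185),-82.5)
im=viewer.camera('wrist');cv2.imwrite('pics/w8.png',im)
```

```text
t 14.93 pos [0.5664 0.1169 0.2649] rot [-3.000e-04  6.590e-01  7.521e-01 -8.000e-04] F [ 0.5  0.9 -0.5] T [-0.06 -0.05  0.  ] open 0.315
[-0.00030824 -0.00212081  0.26485467]
shift [0.011 0.007 1.331] turn [-0.011  0.004  0.006]
```

move_arm([
  [[0.01, 0.01, 0.6], [0, 0, 0], 0],
  [[0.01, 0.01, 1.1], [0, 0, 0], 0],
  [[0.01, 0.01, 1.33], [0, 0, 0], 0],
  [[0.01, 0.01, 1.33], [0, 0, 0], 0],
])

```text
time_s: 15.48
eef_pos: [0.567, 0.1168, 0.1851]
eef_rot: [-0.001, 0.66, 0.751, -0.001]
wrist_force: [-0.1, -0.4, -0.7]
opening: 0.318
```

move_arm([
  [[0, 0, 0.08], [0, 0, 0], 0],
  [[0, 0, 0.16], [0, 0, 0], 0],
  [[0, 0, 0.24], [0, 0, 0], 0],
  [[0, 0, 0.24], [0, 0, 0], 0],
])

```text
time_s: 15.98
eef_pos: [0.567, 0.118, 0.1711]
eef_rot: [-0.0, 0.659, 0.752, -0.0]
wrist_force: [0.7, 0.1, -0.5]
opening: 0.324
```

move_arm([
  [[0, 0, 0.08], [0, 0, 0], 0],
  [[0, 0, 0.16], [0, 0, 0], 0],
  [[0, 0, 0.22], [0, 0, 0], 0],
  [[0, 0, 0.22], [0, 0, 0], 0],
])

```text
time_s: 16.48
eef_pos: [0.567, 0.1179, 0.1578]
eef_rot: [-0.0, 0.659, 0.752, -0.0]
wrist_force: [0.2, -0.7, -1.0]
opening: 0.321
```

move_arm([
  [[-0.02, 0, 0], [0, 0, 0], 0],
  [[-0.04, 0, 0], [0, 0, 0], 0],
  [[-0.04, 0, 0], [0, 0, 0], 0],
])

```text
time_s: 16.85
eef_pos: [0.5677, 0.1154, 0.1585]
eef_rot: [0.0, 0.659, 0.752, 0.0]
wrist_force: [-0.5, 0.4, -1.4]
opening: 0.317
```

move_arm([
  [[-0.015, 0, 0], [0, 0, 0], 0],
  [[-0.03, 0, 0], [0, 0, 0], 0],
  [[-0.03, 0, 0], [0, 0, 0], 0],
])

```text
time_s: 17.23
eef_pos: [0.5678, 0.114, 0.1583]
eef_rot: [-0.0, 0.659, 0.752, 0.0]
wrist_force: [0.3, 2.2, -0.4]
opening: 0.315
```

move_arm([
  [[-0.005, 0, 0.05], [0, 0, 0], 0],
  [[-0.005, 0, 0.1], [0, 0, 0], 0],
  [[-0.005, 0, 0.15], [0, 0, 0], 0],
  [[-0.005, 0, 0.2], [0, 0, 0], 0],
  [[-0.005, 0, 0.2], [0, 0, 0], 0],
])

```text
time_s: 17.85
eef_pos: [0.5677, 0.1137, 0.1458]
eef_rot: [-0.0, 0.659, 0.752, 0.0]
wrist_force: [1.3, 5.0, -1.8]
opening: 0.317
```

move_arm([
  [[0, 0, 0.05], [0, 0, 0], 0],
  [[0, 0, 0.1], [0, 0, 0], 0],
  [[0, 0, 0.1], [0, 0, 0], 0],
])

```text
time_s: 18.23
eef_pos: [0.5681, 0.1138, 0.1406]
eef_rot: [0.0, 0.659, 0.752, 0.001]
wrist_force: [0.5, 5.7, 1.2]
opening: 0.319
```

move_arm([
  [[0, 0, 0.05], [0, 0, 0], 0],
  [[0, 0, 0.1], [0, 0, 0], 0],
  [[0, 0, 0.1], [0, 0, 0], 0],
])

```text
time_s: 18.6
eef_pos: [0.5686, 0.1139, 0.1351]
eef_rot: [0.0, 0.659, 0.752, 0.001]
wrist_force: [0.0, 5.9, 3.3]
opening: 0.316
```

move_arm([
  [[0, 0, 0.03], [0, 0, 0], 0],
  [[0, 0, 0.06], [0, 0, 0], 0],
  [[0, 0, 0.06], [0, 0, 0], 0],
])

```text
time_s: 18.98
eef_pos: [0.5688, 0.114, 0.1319]
eef_rot: [0.001, 0.659, 0.752, 0.001]
wrist_force: [0.4, 6.4, 7.2]
opening: 0.315
```

move_arm([
  [[0, 0, 0.03], [0, 0, 0], 0],
  [[0, 0, 0.05], [0, 0, 0], 0],
  [[0, 0, 0.05], [0, 0, 0], 0],
])

```text
time_s: 19.35
eef_pos: [0.569, 0.114, 0.1292]
eef_rot: [0.001, 0.659, 0.752, 0.001]
wrist_force: [-0.0, 5.9, 7.6]
opening: 0.316
```

Run:
```python
from h import *
o=state();print(inpress(o['eef_pos']))
```

```text
t 19.35 pos [0.569  0.114  0.1292] rot [7.000e-04 6.593e-01 7.519e-01 1.300e-03] F [-0.   5.9  7.6] T [ 1.39  0.17 -0.04] open 0.316
[ 0.00193638 -0.00526065  0.12923285]
```

move_arm([
  [[0, 0, 0.03], [0, 0, 0], 0],
  [[0, 0, 0.05], [0, 0, 0], 0],
  [[0, 0, 0.05], [0, 0, 0], 0],
])

```text
time_s: 19.73
eef_pos: [0.5694, 0.114, 0.1279]
eef_rot: [0.001, 0.659, 0.752, 0.001]
wrist_force: [-3.9, 5.6, 16.3]
opening: 0.317
```

move_arm([
  [[0, 0, 0.03], [0, 0, 0], 0],
  [[0, 0, 0.05], [0, 0, 0], 0],
  [[0, 0, 0.05], [0, 0, 0], 0],
])

```text
time_s: 20.1
eef_pos: [0.5699, 0.114, 0.127]
eef_rot: [0.002, 0.659, 0.752, 0.002]
wrist_force: [-9.7, 5.8, 30.7]
opening: 0.317
```

move_arm([
  [[0, 0, -0.03], [0, 0, 0], 0],
  [[0, 0, -0.03], [0, 0, 0], 0],
])

```text
time_s: 20.35
eef_pos: [0.5698, 0.1139, 0.127]
eef_rot: [0.002, 0.659, 0.752, 0.002]
wrist_force: [-3.5, 5.0, 19.5]
opening: 0.313
```

Run:
```python
from h import *
o=state();print(inpress(o['eef_pos']))
w=viewer.camera('wrist');s=viewer.camera('scene')
cv2.imwrite('pics/w9.png',w);cv2.imwrite('pics/s9.png',s)
a=cv2.resize(w[150:360,150:410],(520,420),interpolation=cv2.INTER_CUBIC)
b=cv2.resize(s[170:290,290:430],(280,240),interpolation=cv2.INTER_CUBIC)
p=np.zeros((420,280,3),np.uint8);p[:240]=b
cv2.imwrite('pics/f.png',np.hstack([a,p]))
```

```text
t 20.35 pos [0.5698 0.1139 0.127 ] rot [0.0015 0.6593 0.7519 0.0018] F [-3.5  5.  19.5] T [ 1.41  0.98 -0.05] open 0.313
[ 0.00267511 -0.00545041  0.12702625]
```

View pics/f.png

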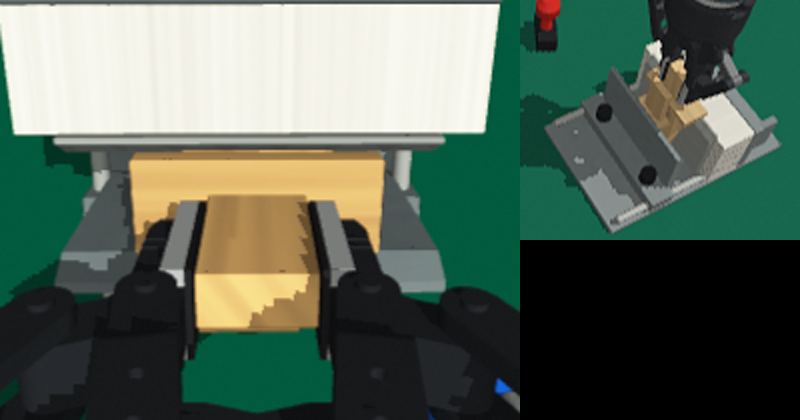

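The final view shows the wedge square in the gap. The plate top (crop 250,142) is up against the slips, and the block stands behind the wedge against the stop.

```bash
python3 -c "
from h import *
print(workorder.hand_in());state()"
```

```text
the job is handed in; nothing more can be done
None
the job is handed in; nothing more can be done
```

I've clamped the slips with one packing block and the wedge, and handed the job in with the wedge still gripped and pressed in. It took about 20 s of the 72 s allowed, and no verdict came back.

- **Gap:** I measured about 32 mm from the plate at rest to the stop. With the plate home that leaves about 23 mm beside one block, which suits the wedge, so I used one block.
- **Block:** I took the nearest free beech block, lowered it to the base and pushed it against the stop until it pushed back with 8 N. It met the stop where the camera measurement predicted.
- **Wedge:** I left the orange and pink look-alikes alone and took the one from the dark stand. I gripped it across its width so the fingers cleared the block's tab, and lowered it flat side to the block and slope to the plate. The force rose slowly over the last 14 mm or so of travel, then steeply at the height predicted for the plate being home.
- **Last checks:** At hand-in the grip was closed on the wedge with about 19.5 N downwards and 5 N against the block. The last picture showed the wedge square and the plate against the slips.

- **Firmer than planned:** The press-in force briefly reached 31 N before I eased it back.
- **Small drift:** The tool drifted about 2–3 mm along the gap during the press.
- **Not checked directly:** "Plate home" is judged from force, travel and the picture, not measured. I didn't check the bystanders' positions one by one, though I felt no unexpected contact.

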